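# Flip the status tag of the finished sample rack

## Robot

A 6-joint arm with a two-finger parallel gripper is mounted at the origin on the work surface. World frame = base frame: x ahead of the robot, y to its left, z up, the work surface at z = 0. Lengths are in m, angles in rad, forces in N, time in s.
With the tool pointing down it reaches from about 0.35 to 1 m from the base axis. Payload 7.1 kg.
Tool frame: the origin (TCP) lies on the centre line of the jaws, within the pads' length; the fingertips stand 8 mm ahead of it and the grasp point (between the pads) lies 11 mm behind it; z points along the fingers, y is the direction in which the jaws open and shut (so a half turn about z gives the same grasp; the last joint's range is limited). The gripper opens to 85 mm and grips with 20 to 120 N. Pads are 22 mm wide; open, the fingers measure 114 mm over their backs; the gripper's body (76 mm by 85 mm) begins 54 mm behind the grasp point. The pads swing forward as they close: fully open they stand 13 mm farther back than shut.
Start: joints at [-1.213, 0.423, 1.63, -0, 1.089, -0.019], TCP at [0.23, -0.581, 0.239] pointing down, gripper open.
Joint ranges: [-3, 3], [-0.9, 2.11], [0.09, 2.58], [-1.31, 4.45], [0.11, 2.69], [-2.54, 2.54]. Speed limits (rad/s): [2.39, 2.39, 3.01, 3.14, 3.14, 3.14].

## Interface

Orientations are given as [roll, pitch, yaw] about the fixed x, y, z axes, in that order (R = Rz(yaw) Ry(pitch) Rx(roll)).
In Python, from cell import bot gives the robot as it stands. Calls block until the motion is done:
- bot.goto(position, orientation): joint-space move of the TCP to a pose.
- bot.move_l(position, frame=None, max_speed=0.15): straight line of the TCP; frame=None keeps the orientation; max_speed is the mean speed in m/s.
- bot.movej(angles): joint-space move.
- bot.gripper_to(opening, squeeze=None): finger opening in m; squeeze is the grip in N (None keeps the last); returns when the fingers have stopped.
- bot.hold(seconds).
- bot.solve_ik(position, orientation): joint angles nearest the present ones, or None.
- bot.get_obs(): the state.
- bot.capture(name): name is "scene" or "top" or "wrist"; returns the picture (384x512x3 uint8, red, green, blue); there is no depth.
- bot.camera_params(name): a dict with "fx", "fy", "cx", "cy" (pixels), "D" ([k1, k2, p1, p2, k3] as OpenCV has them; the pictures are not rectified), "T" (4x4, takes a point from camera to world coordinates); the wrist camera has in their place "mount" (4x4, takes a point from camera to tool coordinates, whose origin is the TCP and whose axes are the flange's). Camera axes: x right, y down, z forward; pixel columns grow to the right and rows downward; lengths in m; the calibration is good to about 2 mm. A picture is of the moment at which its call begins: read the wrist's pose just before it. camera_params takes no time and is no camera call.
A pose or a line that the arm cannot do raises bot.IKError and nothing moves.
- bot.finish_job(): hands the job in, once; it reports no verdict.
The state is a dict: "time": time; "joint_positions": joint angles; "joint_vel": joint speeds; "joint_torque": joint torques, N m; "ee_pos": TCP position; "tool_rot": TCP orientation; "wrist_force": force on the tool from outside, world axes, zero at the start; "moment": the same for the moment, N m; "opening": finger opening in m.
Only numpy, scipy, OpenCV 4.12 (cv2) and the standard library are available. Lean on these libraries where they do the work, as an engineer would, in place of code of your own. Each camera call takes 0.05 s, during which the arm holds its last target.

## Task

The rack of blue-capped sample bottles is finished: with your fingertips, gently push its orange status tag all the way over its hinge until it lies level on the other side with the green face up, then move clear. Do not lift or shift either rack, and leave the other rack's tag, the loose bottle and the beaker as they are.

Things in the scene. Friction and masses are not known exactly. Their poses are not given: they have to be found in the camera images.
- blue_rack: rack to work on: loose white base (x +-80, y -50 to +120, 12 mm thick), about 1.4 kg, with 3 white blue-capped bottles fixed in a row along x at y = +92 (40 mm diameter, tops 109 mm high). Its tag hinges between 2 upright cheeks (x +-25, y = +-37, 96 mm high). Origin: bench height, below the pivot. +x points away from the robot, turned up to 24 degrees; y parallel to the pivot axis; z up
- blue_tag (a joint): tag angle: 0 = level over the rack's -x side (towards the robot), orange up (starts 0 to 0.15); pi/2 upright; 3.14 = level over its +x side, green up. Hard stops at 0 and 3.14. Stiff hinge, 0.03 N m: stays where it is left. Flat plate, 75 mm from pivot to free edge, 56 mm wide along y, 6 mm thick, 40 g. 70 mm free below it
- blue_tag_tip (a point): middle of the free edge of the blue rack's tag, at half thickness, 75 mm from the pivot; moves with the tag
- blue_tag_pivot (a point): middle of the pivot axis of the blue rack's tag, 85 mm above the bench
- amber_rack: the other rack, built the same way with the same tag, but its three bottles are amber with black caps; to be left alone. Same origin and axes as the blue rack; which of the two stands left or right varies
- amber_tag (a joint): angle of the amber rack's tag, same meaning; starts between 0 and 0.15 and must stay there
- amber_tag_tip (a point): middle of the free edge of the amber rack's tag
- loose_bottle: loose upright white bottle with a red cap, 40 mm diameter, 86 mm high, between the racks; bystander. Origin: centre of its underside
- beaker: clear plastic beaker, 68 mm across the rim, 85 mm high, standing farther out between the racks; bystander. Origin: centre of its underside
Not all that is in view belongs to the job. What is shaped like the blue_rack but pink or yellow is not meant.

How it is judged:
By the outcome, as a careful person would: the job done as asked, in the order asked, and still so for the second after the job is handed in, with the robot touching nothing.
It also fails if it takes over 38 s, if anything falls off the work surface, if the arm or the gripper's body presses on something with over 40 N, if the wrist force passes 120 N, or if a joint passes its speed limit or range.

## Working session

There is one attempt and no reset: what is moved stays moved. The work goes in short steps, each a Python script; the robot and the scene stay as the last script left them, time stands still between calls to the robot, and variables do not carry over. Pictures are saved under pics/ and viewed, and the job is handed in when it is done.

```bash
ls; mkdir -p pics
python3 - <<'E'
from cell import bot
import cv2, numpy as np
o=bot.get_obs(); print(o['time'],o['ee_pos'],o['tool_rot'],o['opening'])
for n in ("scene","top","wrist"):
    im=bot.capture(n); cv2.imwrite(f"pics/{n}0.png",im[:,:,::-1])
    print(n,bot.camera_params(n))
E
```

```text
pics
0.0 [ 0.22979881 -0.58062702  0.23852458] [-3.14000795e+00 -4.46853422e-05  3.76770456e-01] 0.08528829095739932
scene {'fx': 425.18588951686803, 'fy': 425.18588951686803, 'cx': 250.05510156064727, 'cy': 188.29207846572686, 'D': array([-0.15804287,  0.        ,  0.        ,  0.        ,  0.        ]), 'T': array([[ 0.64517818,  0.4484654 , -0.61856601,  1.15414345],
       [ 0.76394943, -0.3667479 ,  0.53092112, -0.64775984],
       [ 0.01124197, -0.81509188, -0.57922263,  0.68974425],
       [ 0.        ,  0.        ,  0.        ,  1.        ]])}
top {'fx': 352.9288929758155, 'fy': 352.9288929758155, 'cx': 258.6780627430046, 'cy': 195.27708971428498, 'D': array([-0.07156936,  0.        ,  0.        ,  0.        ,  0.        ]), 'T': array([[-0.00269938, -0.99397284,  0.1095934 ,  0.403362  ],
       [-0.99998306,  0.00211791, -0.00542177, -0.0881612 ],
       [ 0.00515699, -0.10960618, -0.99396172,  1.10942668],
       [ 0.        ,  0.        ,  0.        ,  1.        ]])}
wrist {'fx': 325.3063929303539, 'fy': 325.3063929303539, 'cx': 251.65769516207547, 'cy': 189.92313872593257, 'D': array([-0.0846131,  0.       ,  0.       ,  0.       ,  0.       ]), 'mount': array([[ 1.01204669e-03, -9.44429048e-01, -3.28713780e-01,
         8.50962765e-02],
       [ 9.99999230e-01,  7.19752816e-04,  1.01088077e-03,
        -1.46140126e-03],
       [-7.18112495e-04, -3.28714550e-01,  9.44429049e-01,
        -1.35376173e-01],
       [ 0.00000000e+00,  0.00000000e+00,  0.00000000e+00,
         1.00000000e+00]])}
```

View pics/scene0.png

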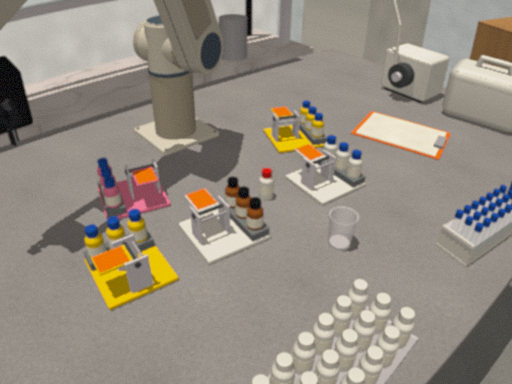

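View pics/top0.png

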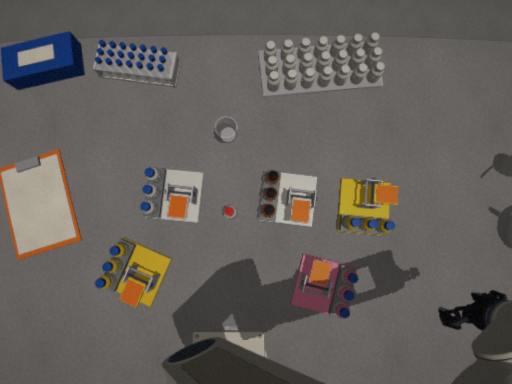

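View pics/wrist0.png

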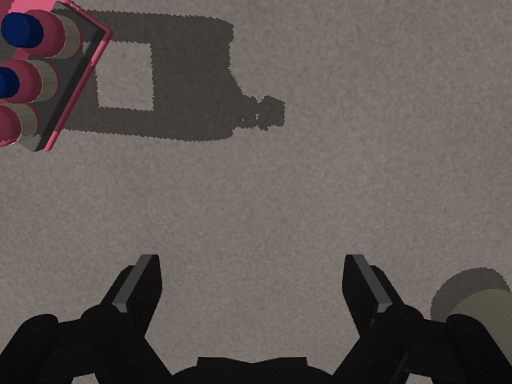

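The scene and top views show two white racks: blue caps at top (182,196) / scene (325,178), and amber bottles with black caps at top (297,200) / scene (225,222). What could be mistaken for the target:
- amber rack, top (297,200)
- yellow racks, top (143,275) and (365,200)
- pink rack, top (318,283)

I choose the white base with blue caps at top (182,196) and will check it in an enlarged crop.

Run:
```python
import cv2
a=cv2.imread('pics/top0.png')[155:235,130:240]; cv2.imwrite('pics/ctop.png',cv2.resize(a,None,fx=7,fy=7,interpolation=cv2.INTER_CUBIC))
a=cv2.imread('pics/scene0.png')[125:210,275:380]; cv2.imwrite('pics/cscene.png',cv2.resize(a,None,fx=7,fy=7,interpolation=cv2.INTER_CUBIC))
```

```text
(no output)
```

View pics/ctop.png

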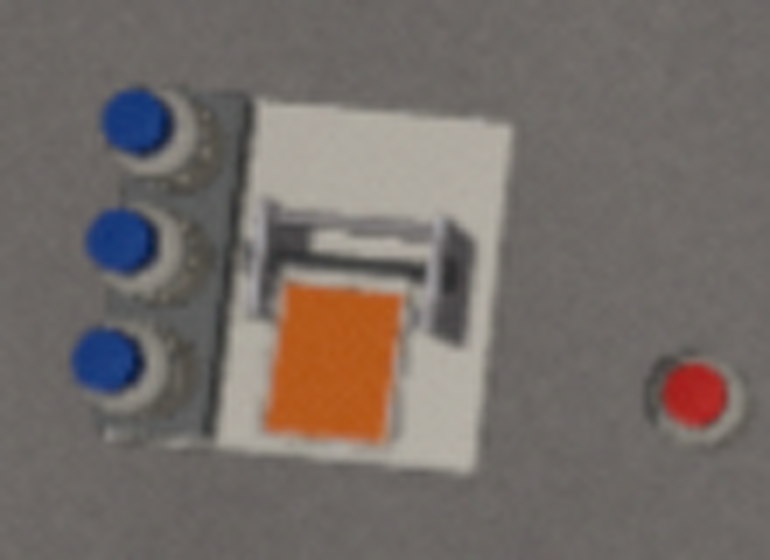

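View pics/cscene.png

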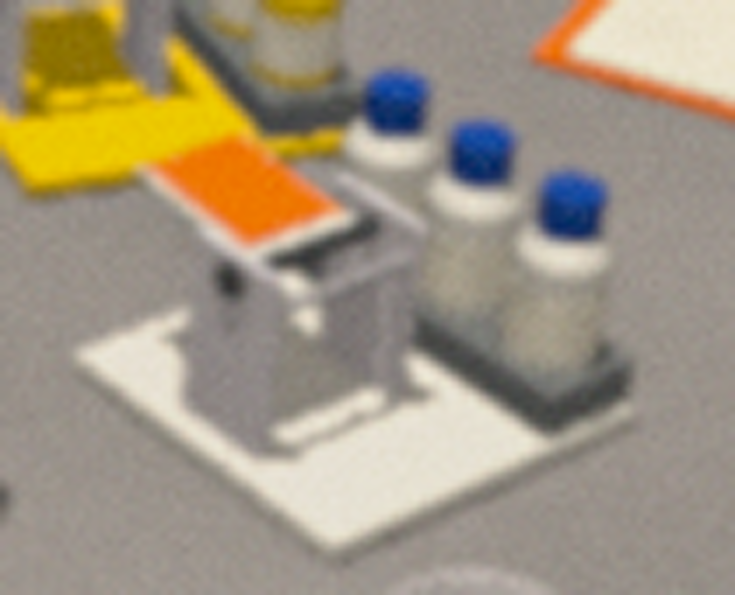

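Crop confirms it: white base, blue caps, tag orange-up towards the robot. Next I fit the rack pose from both views.

```bash
cat > h.py <<'E'
import cv2, numpy as np
from cell import bot
def proj(P,cam):
    p=bot.camera_params(cam) if isinstance(cam,str) else cam
    T=np.linalg.inv(p['T']); K=np.array([[p['fx'],0,p['cx']],[0,p['fy'],p['cy']],[0,0,1]])
    return cv2.projectPoints(np.atleast_2d(P).astype(float),cv2.Rodrigues(T[:3,:3])[0],T[:3,3],K,p['D'])[0].reshape(-1,2)
def loc2w(L,x,y,yaw):
    c,s=np.cos(yaw),np.sin(yaw); L=np.atleast_2d(L)
    return np.c_[x+c*L[:,0]-s*L[:,1], y+s*L[:,0]+c*L[:,1], L[:,2]]
def ori(a,psi): return [np.pi, -(np.pi/2-a), psi]   # a: angle of tool z below horizontal
E
cat > fit.py <<'E'
from h import *
from scipy.optimize import least_squares
B=.012
base=[[.08,-.05,B],[-.08,-.05,B],[.08,.12,B]]
top=[((513,123),(.08,-.05,B)),((473,470),(-.08,-.05,B))]
scene=[((335,548),(.08,-.05,B)),((78,355),(-.08,-.05,B)),((632,408),(.08,.12,B))]
u=lambda l,off:np.array([(np.array(q)+.5)/7-.5+off for q,_ in l])
ut,us=u(top,(130,155)),u(scene,(275,125))
Lt=[p for _,p in top];Ls=[p for _,p in scene]
ct,cs=bot.camera_params('top'),bot.camera_params('scene')
def tagpts(phi,h):
    d=np.array([-np.cos(phi),0,np.sin(phi)]);n=np.array([np.sin(phi),0,np.cos(phi)])  # orange normal
    return [np.array([0,s*.028,.0])+np.array([0,0,h])+d*.075+n*.003 for s in (1,-1)]
utag=np.array([((265+.5)/7-.5+130,(432+.5)/7-.5+155),((387+.5)/7-.5+130,(443+.5)/7-.5+155)])
stag=np.array([((148+.5)/7-.5+275,(165+.5)/7-.5+125),((245+.5)/7-.5+275,(255+.5)/7-.5+125)])
caps_t=u([((137,122),0),((120,241),0),((106,360),0)],(130,155))
caps_s=u([((575,188),0),((485,137),0),((398,87),0)],(275,125))
def res(v,full=False):
    x,y,yaw,phi,s,hc,hp=v
    r=[proj(loc2w(Lt,x,y,yaw),ct)-ut,proj(loc2w(Ls,x,y,yaw),cs)-us,proj(loc2w(tagpts(phi,hp),x,y,yaw),ct)-utag]
    C=[(s,.092,hc),(0,.092,hc),(-s,.092,hc)]
    r+=[proj(loc2w(C,x,y,yaw),ct)-caps_t,proj(loc2w(C,x,y,yaw),cs)-caps_s]
    # tag free-left corner in scene (far-left)
    r+=[proj(loc2w(tagpts(phi,hp),x,y,yaw)[1:],cs)-stag[:1]]
    return r if full else np.concatenate(r).ravel()
f=least_squares(res,[.43,.15,-.1,.05,.05,.109,.085],loss='soft_l1')
print(f.x)
for q in res(f.x,True): print(np.round(q,1).tolist())
np.save('pose.npy',f.x)
E
python3 fit.py
```

```text
[ 0.5254299   0.13808619 -0.09377376  0.2258909   0.04974135  0.10629968
  0.07637992]
[[0.3, -0.7], [0.5, 0.3]]
[[-0.1, -0.7], [-1.0, -0.8], [1.0, -0.9]]
[[-1.2, -0.4], [0.6, -0.2]]
[[-0.5, -0.4], [-0.2, -0.4], [-0.4, -0.3]]
[[-0.3, 0.3], [-0.3, 0.1], [-0.1, 0.1]]
[[-1.4, 0.1]]
```

```bash
cat >> h.py <<'E'
H=.011; TIP=.008
def tool(C,a,psi,pose,ly=0.,tip=TIP):
    """TCP so that finger's upper tip corner is at local (x,z)=C"""
    t=np.array([np.cos(a)*np.cos(psi),np.cos(a)*np.sin(psi),-np.sin(a)])
    xx=np.array([np.sin(a)*np.cos(psi),np.sin(a)*np.sin(psi),np.cos(a)])
    W=loc2w([[C[0],ly,C[1]]],*pose[:3])[0]
    return W-xx*H-t*tip
def corner(phi,a,lead=0.,hp=.085):
    s=.025; P=np.array([0,hp]); d=np.array([-np.cos(phi),np.sin(phi)]); n=np.array([-np.sin(phi),-np.cos(phi)])
    t=np.array([np.cos(a),-np.sin(a)])
    if phi<a: C=P+.075*d+.003*n+s*t
    else:
        r=.05+.012*np.clip((phi-np.pi/2)/(np.pi/2),0,1)
        C=P+r*d+.003*n
        u=np.array([np.sin(a),np.cos(a)])  # lower corner = C-2H*u may be leading
        pen=-min(0,(-2*H*u)@n); C=C+pen*n
    return C-lead*n
def amin(phi,a0): return np.clip(max(a0,phi-np.pi/2),0,np.radians(82))
E
cat > ik.py <<'E'
from h import *
pose=np.load('pose.npy')
for a0 in (20,30,40,50):
  for psi in (-.1,.05,.2,.35):
    out=[]
    a0r=np.radians(a0)
    pts=[(np.array([-.12,.045]),a0r),(np.array([-.05,.05]),a0r)]+[(corner(p,amin(p,a0r)),amin(p,a0r)) for p in np.linspace(.1,np.pi,9)]
    for C,a in pts:
        q=bot.solve_ik(tool(C,a,psi,pose),ori(a,psi)); out.append('x' if q is None else 'o')
        if len(out) in (2,): qq=q
    print(a0,psi,''.join(out), None if qq is None else np.round(qq,2))
E
python3 ik.py
```

```text
20 -0.1 ooooooooooo [ 0.69  1.1   2.41  3.87  1.49 -1.31]
20 0.05 ooooooooooo [ 0.54  1.15  2.45  3.6   1.63 -1.36]
20 0.2 ooooooooooo [ 0.36  1.19  2.48  3.29  1.74 -1.49]
20 0.35 ooooooooooo [ 0.16  1.19  2.48  2.96  1.74 -1.67]
30 -0.1 ooooooooooo [ 0.63  0.94  2.43  3.81  1.22 -1.41]
30 0.05 ooooooooooo [ 0.5   0.97  2.47  3.54  1.32 -1.44]
30 0.2 xoooooooooo [ 0.35  0.99  2.5   3.27  1.39 -1.52]
30 0.35 xoooooooooo [ 0.17  1.    2.5   2.99  1.4  -1.63]
40 -0.1 ooooooooooo [ 0.57  0.77  2.42  3.78  0.91 -1.53]
40 0.05 ooooooooooo [ 0.46  0.79  2.46  3.52  0.97 -1.52]
40 0.2 xoooooooooo [ 0.33  0.8   2.48  3.26  1.01 -1.55]
40 0.35 xoooooooooo [ 0.19  0.8   2.48  3.    1.01 -1.6 ]
50 -0.1 ooooooooooo [ 0.5   0.64  2.38  3.84  0.6  -1.69]
50 0.05 ooooooooooo [ 0.41  0.64  2.41  3.55  0.61 -1.63]
50 0.2 ooooooooooo [ 0.31  0.64  2.43  3.27  0.63 -1.58]
50 0.35 ooooooooooo [ 0.21  0.64  2.43  2.99  0.63 -1.55]
```

```bash
cat > ik2.py <<'E'
from h import *
pose=np.load('pose.npy')
for a0,am,psi in ((30,45,-.1),(30,50,-.1),(30,55,-.1),(30,55,.05),(30,82,-.1)):
    a0r=np.radians(a0); print(a0,am,psi)
    A=lambda p: min(amin(p,a0r),np.radians(am))
    pts=[(np.array([-.12,.045]),a0r),(np.array([-.05,.05]),a0r)]+[(corner(p,A(p)),A(p)) for p in np.linspace(.1,np.pi,9)]
    for C,a in pts:
        q=bot.solve_ik(tool(C,a,psi,pose),ori(a,psi)); print(np.round(C,3),np.round(tool(C,a,psi,pose),3),np.round(q,2))
E
python3 ik2.py
```

```text
30 45 -0.1
[-0.12   0.045] [0.394 0.151 0.039] [ 0.84  1.02  2.51  3.96  1.3  -1.25]
[-0.05  0.05] [0.463 0.144 0.044] [ 0.63  0.94  2.43  3.81  1.22 -1.41]
[-0.053  0.077] [0.46  0.144 0.071] [ 0.64  0.85  2.45  3.83  1.17 -1.45]
[-0.046  0.104] [0.467 0.144 0.099] [ 0.62  0.75  2.46  3.84  1.1  -1.52]
[-0.035  0.121] [0.478 0.143 0.115] [ 0.6   0.69  2.45  3.84  1.05 -1.57]
[-0.019  0.131] [0.494 0.141 0.126] [ 0.56  0.65  2.43  3.83  1.   -1.62]
[-0.     0.135] [0.513 0.139 0.13 ] [ 0.53  0.63  2.4   3.81  0.96 -1.65]
[0.019 0.135] [0.532 0.138 0.129] [ 0.49  0.63  2.37  3.78  0.93 -1.67]
[0.038 0.126] [0.55  0.136 0.124] [ 0.4   0.49  2.26  3.97  0.47 -1.98]
[0.051 0.118] [0.562 0.135 0.116] [ 0.38  0.52  2.24  3.94  0.47 -1.96]
[0.062 0.104] [0.574 0.134 0.101] [ 0.37  0.56  2.22  3.9   0.48 -1.92]
30 50 -0.1
[-0.12   0.045] [0.394 0.151 0.039] [ 0.84  1.02  2.51  3.96  1.3  -1.25]
[-0.05  0.05] [0.463 0.144 0.044] [ 0.63  0.94  2.43  3.81  1.22 -1.41]
[-0.053  0.077] [0.46  0.144 0.071] [ 0.64  0.85  2.45  3.83  1.17 -1.45]
[-0.046  0.104] [0.467 0.144 0.099] [ 0.62  0.75  2.46
[... 1030 characters left out ...]
3  2.4   3.81  0.96 -1.65]
[0.019 0.135] [0.532 0.138 0.129] [ 0.49  0.63  2.37  3.78  0.93 -1.67]
[0.039 0.126] [0.55  0.136 0.124] [ 0.39  0.48  2.25  4.02  0.43 -2.03]Traceback (most recent call last):
  File "ik2.py", line 8, in <module>
    q=bot.solve_ik(tool(C,a,psi,pose),ori(a,psi)); print(np.round(C,3),np.round(tool(C,a,psi,pose),3),np.round(q,2))
                                                                                                      ~~~~~~~~^^^^^
    return _wrapfunc(a, 'round', decimals=decimals, out=out)
    return _wrapit(obj, method, *args, **kwds)
    result = getattr(arr, method)(*args, **kwds)
TypeError: unsupported operand type(s) for *: 'NoneType' and 'float'
```

Run:
```python
from h import *
pose=np.load('pose.npy'); a=np.radians(30)
print(bot.solve_ik([.23,-.58,.40],[np.pi,0,.377]))
for psi in (.1,.15,.2):
  for C in ((-.12,.36),(-.09,.25),(-.09,.046),(-.05,.046)):
    q=bot.solve_ik(tool(C,a,psi,pose),ori(a,psi)); print(psi,C,None if q is None else np.round(q,2))
```

```text
[-1.21233966e+00  2.86975841e-01  1.45608528e+00 -4.44089210e-16
  1.39853153e+00 -1.85433353e-02]
0.1 (-0.12, 0.36) None
0.1 (-0.09, 0.25) [ 0.55  0.16  2.58  3.77  0.7  -1.84]
0.1 (-0.09, 0.046) [ 0.55  1.06  2.54  3.53  1.46 -1.38]
0.1 (-0.05, 0.046) [ 0.45  0.99  2.48  3.45  1.36 -1.46]
0.15 (-0.12, 0.36) None
0.15 (-0.09, 0.25) None
0.15 (-0.09, 0.046) [ 0.5   1.07  2.55  3.44  1.5  -1.41]
0.15 (-0.05, 0.046) [ 0.4   1.    2.49  3.36  1.39 -1.48]
0.2 (-0.12, 0.36) None
0.2 (-0.09, 0.25) None
0.2 (-0.09, 0.046) [ 0.43  1.08  2.56  3.34  1.53 -1.46]
0.2 (-0.05, 0.046) [ 0.35  1.01  2.49  3.27  1.4  -1.52]
```

Run:
```python
from h import *
pose=np.load('pose.npy')
for ad in (20,30,40):
 a=np.radians(ad)
 for psi in (-.1,0.,.1):
  for C in ((-.09,.35),(-.09,.25),(-.09,.2),(-.09,.15),(-.09,.1),(-.09,.046),(-.05,.046)):
    q=bot.solve_ik(tool(C,a,psi,pose),ori(a,psi)); print(ad,psi,C,None if q is None else np.round(q,2))
```

```text
20 -0.1 (-0.09, 0.35) [ 0.81 -0.    2.49  4.38  0.9  -2.23]
20 -0.1 (-0.09, 0.25) [ 0.81  0.39  2.56  4.12  1.11 -1.74]
20 -0.1 (-0.09, 0.2) [ 0.81  0.61  2.56  4.04  1.24 -1.55]
20 -0.1 (-0.09, 0.15) [ 0.81  0.81  2.54  4.    1.36 -1.4 ]
20 -0.1 (-0.09, 0.1) [ 0.81  0.99  2.5   3.98  1.45 -1.29]
20 -0.1 (-0.09, 0.046) [ 0.81  1.16  2.44  3.98  1.52 -1.21]
20 -0.1 (-0.05, 0.046) [ 0.69  1.11  2.4   3.87  1.49 -1.31]
20 0.0 (-0.09, 0.35) [ 0.72 -0.04  2.53  4.19  0.79 -2.17]
20 0.0 (-0.09, 0.25) None
20 0.0 (-0.09, 0.2) None
20 0.0 (-0.09, 0.15) None
20 0.0 (-0.09, 0.1) [ 0.72  1.04  2.54  3.81  1.56 -1.29]
20 0.0 (-0.09, 0.046) [ 0.72  1.21  2.48  3.81  1.64 -1.22]
20 0.0 (-0.05, 0.046) [ 0.6   1.15  2.44  3.7   1.59 -1.33]
20 0.1 (-0.09, 0.35) [ 0.6  -0.08  2.56  3.94  0.69 -2.05]
20 0.1 (-0.09, 0.25) None
20 0.1 (-0.09, 0.2) None
20 0.1 (-0.09, 0.15) None
20 0.1 (-0.09, 0.1) [ 0.6   1.08  2.57  3.61  1.68 -1.33]
20 0.1 (-0.09, 0.046) [ 0.6   1.25  2.51  3.62  1.77 -1.28]
20 0.1 (-0.05, 0.046) [ 0.49  1.18  2.46  3.51  1.68 -1.39]
30 -0.1 (-0.09, 0.35) None
30 -0.1 (-0.09, 0.25) [ 0
[... 1409 characters left out ...]
  2.47  4.38  0.47 -2.37]
40 0.0 (-0.09, 0.2) [ 0.59  0.23  2.51  4.05  0.57 -1.99]
40 0.0 (-0.09, 0.15) [ 0.59  0.42  2.53  3.84  0.72 -1.73]
40 0.0 (-0.09, 0.1) [ 0.59  0.63  2.53  3.72  0.88 -1.56]
40 0.0 (-0.09, 0.046) [ 0.59  0.83  2.5   3.66  1.04 -1.45]
40 0.0 (-0.05, 0.046) [ 0.5   0.8   2.44  3.6   0.96 -1.51]
40 0.1 (-0.09, 0.35) None
40 0.1 (-0.09, 0.25) [ 0.5   0.03  2.5   4.12  0.37 -2.25]
40 0.1 (-0.09, 0.2) [ 0.5   0.21  2.53  3.78  0.53 -1.87]
40 0.1 (-0.09, 0.15) [ 0.5   0.42  2.55  3.61  0.72 -1.67]
40 0.1 (-0.09, 0.1) [ 0.5   0.63  2.55  3.53  0.92 -1.55]
40 0.1 (-0.09, 0.046) [ 0.5   0.85  2.53  3.49  1.09 -1.47]
40 0.1 (-0.05, 0.046) [ 0.42  0.81  2.46  3.43  1.   -1.52]
```

```bash
cat > s1.py <<'E'
from h import *
def st(m):
    o=bot.get_obs(); print(m,round(o['time'],2),np.round(o['ee_pos'],3),np.round(o['tool_rot'],2),np.round(o['wrist_force'],1),round(o['opening'],4))
pose=np.load('pose.npy')
bot.movej([-1.21,0.05,1.7,0,1.0,0]); st('up')
bot.movej([0.3,0.05,2.2,3.3,.6,-1.7]); st('swing')
bot.gripper_to(0.0); st('shut')
cv2.imwrite('pics/w1.png',bot.capture('wrist')[:,:,::-1])
a=np.radians(40); C=(-.09,.2)
q=bot.solve_ik(tool(C,a,0.,pose),ori(a,0.)); print(q)
E
python3 s1.py
```

```text
up 0.97 [ 0.224 -0.56   0.44 ] [2.75 0.   0.36] [ 0.  -0.5 -0.8] 0.0856
swing 3.89 [0.623 0.178 0.485] [ 3.07 -1.49  0.28] [-0.3 -0.3 -0.1] 0.0857
shut 4.66 [0.623 0.178 0.485] [ 3.07 -1.49  0.28] [ 0.3  0.4 -0.2] -0.0001
[ 0.58832236  0.22584306  2.51023825  4.04938073  0.56973009 -1.98872622]
```

View pics/w1.png

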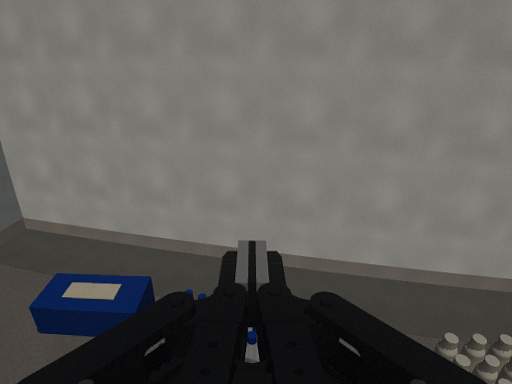

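The wrist view shows the shut fingers ending at (252,242). I compare that with the stated fingertip offset and move to the point above and before the tag.

```bash
cat > s2.py <<'E'
from h import *
from scipy.spatial.transform import Rotation as Ro
def st(m):
    o=bot.get_obs(); print(m,round(o['time'],2),np.round(o['ee_pos'],3),np.round(o['tool_rot'],2),np.round(o['wrist_force'],1),round(o['opening'],4)); return o
pose=np.load('pose.npy')
p=bot.camera_params('wrist'); M=dict(p); M['T']=p['mount']
print(proj([[.011,0,.008],[-.011,0,.008],[.011,0,.021],[.011,.012,.008]],M).round(0).tolist())
a=np.radians(40); C=(-.09,.2)
q=bot.solve_ik(tool(C,a,0.,pose),ori(a,0.)); bot.movej(q)
o=st('via')
T=np.eye(4);T[:3,:3]=Ro.from_euler('xyz',o['tool_rot']).as_matrix();T[:3,3]=o['ee_pos']
np.save('Tw2.npy',T@p['mount'])
cv2.imwrite('pics/w2.png',cv2.resize(bot.capture('wrist')[:,:,::-1],(768,576)))
cv2.imwrite('pics/s2.png',bot.capture('scene')[:,:,::-1])
W=dict(p);W['T']=T@p['mount']
d=lambda phi,s:np.array([-.075*np.cos(phi),s*.028,.085+.075*np.sin(phi)+.003])
for phi in (0,.1): print(phi,(proj(loc2w([d(phi,1),d(phi,-1)],*pose[:3]),W)*1.5).round(0).tolist())
print('cheeks',(proj(loc2w([(-.025,.037,.096),(-.025,-.037,.096),(.025,-.037,.096)],*pose[:3]),W)*1.5).round(0).tolist())
E
python3 s2.py
```

```text
[[255.0, 238.0], [255.0, 276.0], [255.0, 227.0], [279.0, 238.0]]
via 6.01 [0.424 0.147 0.197] [-3.14 -0.87 -0.  ] [-0.2  0.7  0.1] -0.0
0 [[333.0, 408.0], [436.0, 418.0]]
0.1 [[332.0, 403.0], [437.0, 413.0]]
cheeks [[328.0, 319.0], [456.0, 330.0], [457.0, 258.0]]
```

View pics/w2.png

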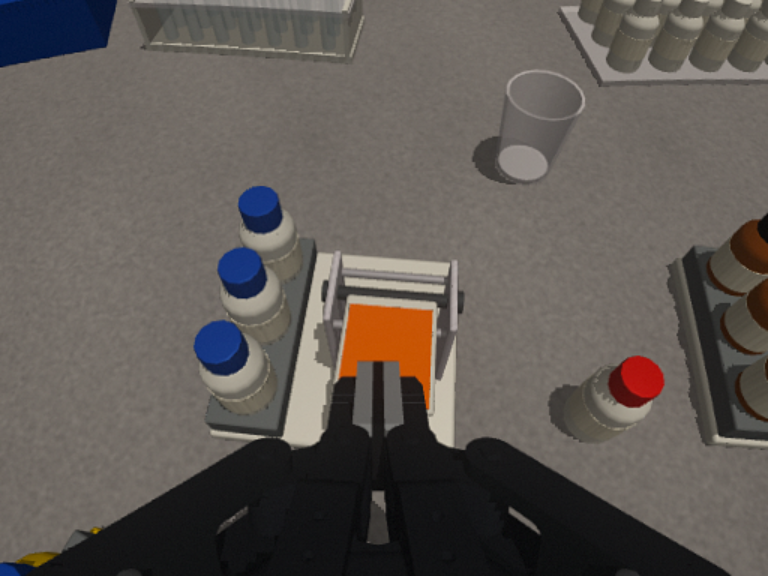

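View pics/s2.png

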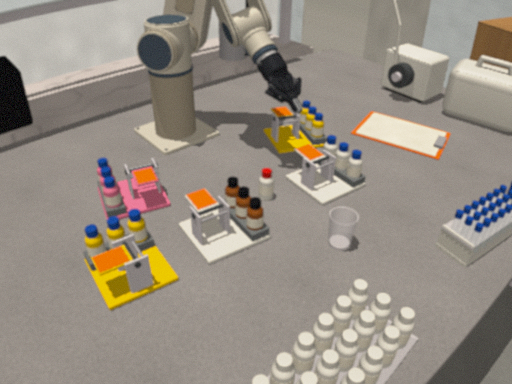

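Wrist view: the tag's right free corner is at (432,413) against a predicted (437,413), and the tool is centred on the tag, so the pose is confirmed. A thin bar links the cheeks on the +x side. The yellow rack is clear of the arm. Next: descend, go under the tag and start lifting.

```bash
cat > s3.py <<'E'
from h import *
def st(m):
    o=bot.get_obs(); print(m,round(o['time'],2),np.round(o['ee_pos'],3),np.round(o['wrist_force'],1)); return o
pose=np.load('pose.npy'); a=np.radians(40)
bot.move_l(tool((-.09,.046),a,0.,pose),ori(a,0.),.12); st('down')
bot.move_l(tool((-.05,.046),a,0.,pose),ori(a,0.),.08); st('under')
for phi in (.1,.35,.6):
    C=corner(phi,a); bot.move_l(tool(C,a,0.,pose),ori(a,0.),.06); st(phi)
cv2.imwrite('pics/s3.png',cv2.resize(bot.capture('scene')[100:220,250:410,::-1],None,fx=4.5,fy=4.5,interpolation=cv2.INTER_CUBIC))
cv2.imwrite('pics/w3.png',bot.capture('wrist')[:,:,::-1])
E
python3 s3.py
```

```text
down 7.54 [0.423 0.147 0.043] [-0.3 -0.1  0.2]
under 8.19 [0.462 0.142 0.043] [ 0.   0.  -1.5]
0.1 8.81 [0.457 0.144 0.07 ] [0.5 0.8 0.5]
0.35 9.27 [0.46  0.143 0.089] [-0.9 -0.1 -0. ]
0.6 9.72 [0.468 0.142 0.106] [ 0.4 -0.4 -0.8]
```

View pics/s3.png

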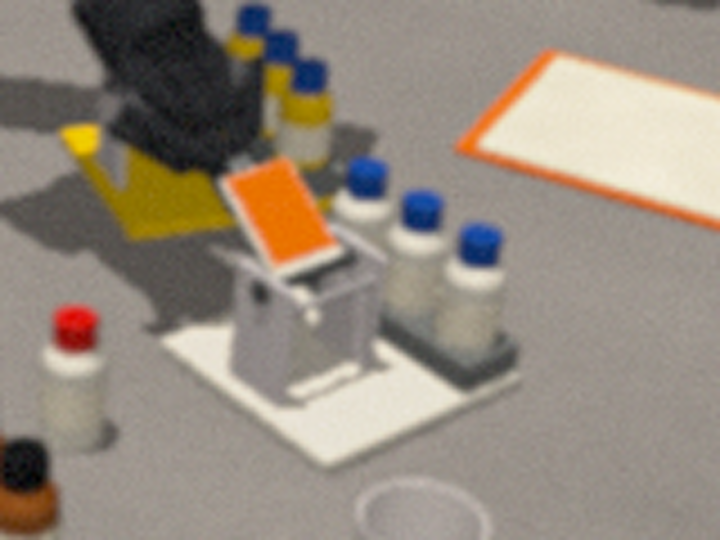

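View pics/w3.png

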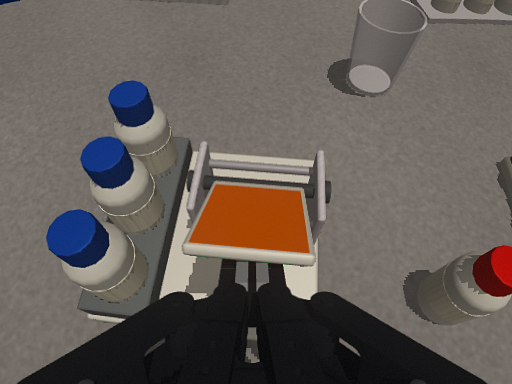

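The tag is rising with the fingers beneath it (wrist view, free edge at row 255), and the force is negligible. Continuing over.

```bash
cat > s4.py <<'E'
from h import *
def st(m):
    o=bot.get_obs(); print(m,round(o['time'],2),np.round(o['ee_pos'],3),np.round(o['wrist_force'],1)); return o
pose=np.load('pose.npy')
for phi in (.85,1.1,1.4,1.7,2.0,2.3,2.6,2.85):
    a=np.radians(np.interp(phi,[1.4,2.6],[40,45]))
    bot.move_l(tool(corner(phi,a),a,0.,pose),ori(a,0.),.07); o=st(round(phi,2))
    if np.linalg.norm(o['wrist_force'])>6: print('STOP');break
cv2.imwrite('pics/s4.png',cv2.resize(bot.capture('scene')[100:220,250:410,::-1],None,fx=4.5,fy=4.5,interpolation=cv2.INTER_CUBIC))
cv2.imwrite('pics/w4.png',bot.capture('wrist')[:,:,::-1])
E
python3 s4.py
```

```text
0.85 10.19 [0.477 0.141 0.118] [-0.6  0.2 -1. ]
1.1 10.52 [0.487 0.14  0.125] [ 0.5  0.6 -0.9]
1.4 10.88 [0.501 0.139 0.131] [-0.2 -0.  -1. ]
1.7 11.25 [0.516 0.138 0.133] [ 0.2 -1.2  0.1]
2.0 11.62 [0.531 0.136 0.132] [-0.5  0.1  0.1]
2.3 12.01 [0.547 0.135 0.126] [ 0.5 -1.6 -0.3]
2.6 12.33 [0.557 0.134 0.12 ] [-0.2 -0.2  0.5]
2.85 12.63 [0.565 0.133 0.112] [-0.1 -0.9 -0. ]
```

View pics/s4.png

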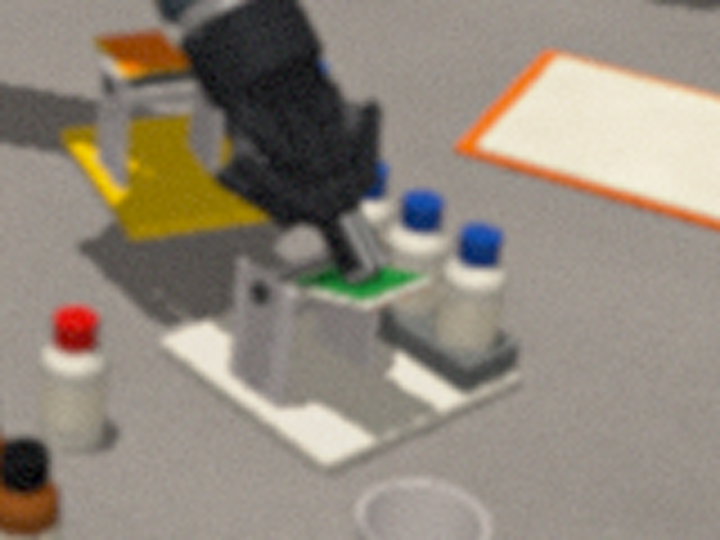

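View pics/w4.png

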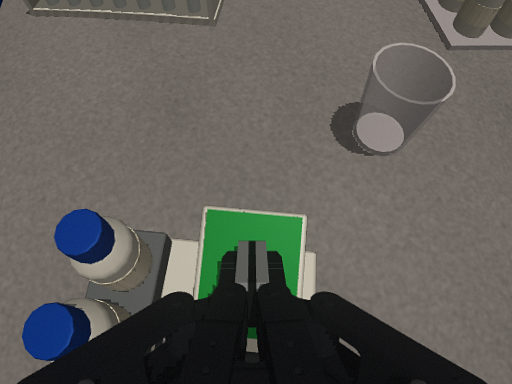

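```bash
cat > s5.py <<'E'
from h import *
pose=np.load('pose.npy'); a=np.radians(45)
def F():
    f=[]
    for _ in range(5): bot.hold(.03); f.append(bot.get_obs()['wrist_force'])
    return np.mean(f,0)
p=tool(corner(3.0,a),a,0.,pose); bot.move_l(p,ori(a,0.),.06)
f0=F(); print(p,f0.round(2))
for k in range(16):
    p=p-[0,0,.0012]; bot.move_l(p,ori(a,0.),.04); f=F()
    print(round(p[2],4),f.round(2),round(bot.get_obs()['ee_pos'][2],4))
    if f[2]-f0[2]>3: break
print(bot.get_obs()['time'], tool(corner(np.pi,a),a,0.,pose))
cv2.imwrite('pics/s5.png',cv2.resize(bot.capture('scene')[100:220,250:410,::-1],None,fx=4.5,fy=4.5,interpolation=cv2.INTER_CUBIC))
E
python3 s5.py
```

```text
[0.56976172 0.13265324 0.10751865] [-0.55  0.12 -0.22]
0.1063 [-0.19 -0.27 -0.14] 0.1064
0.1051 [ 0.31 -0.27  0.27] 0.1051
0.1039 [ 0.24  0.14 -0.03] 0.1039
0.1027 [-0.13 -0.13  0.17] 0.1027
0.1015 [-0.06  0.09 -0.04] 0.1015
0.1003 [ 0.14 -0.07 -0.19] 0.1003
0.0991 [-1.3  -0.18  3.04] 0.0993
16.0833 [0.57372247 0.13228074 0.10143503]
```

View pics/s5.png

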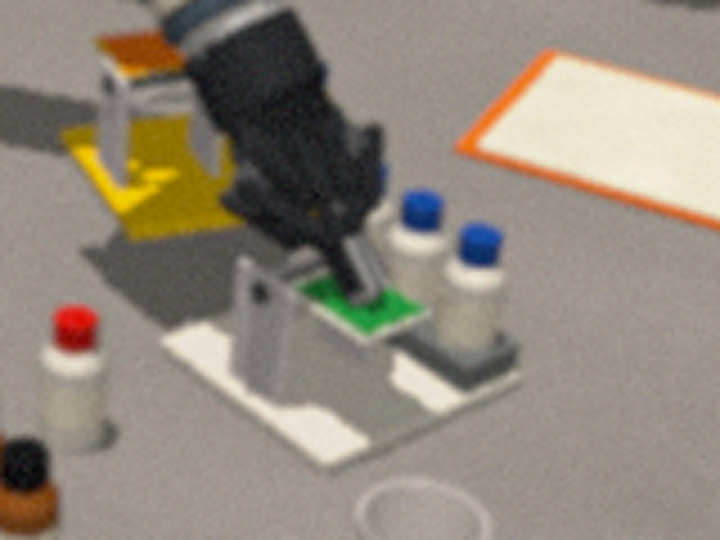

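There was a clear 3 N contact at the stop, within 2 mm of the predicted height, and the tag looks level. Lifting clear and checking.

```bash
cat > s6.py <<'E'
from h import *
from scipy.spatial.transform import Rotation as Ro
pose=np.load('pose.npy')
p=bot.get_obs()['ee_pos']
for dz in (.14,.1,.07):
    try: bot.move_l(p+[-.0,0,dz],None,.1); break
    except bot.IKError as e: print(e)
o=bot.get_obs(); print(o['time'],o['ee_pos'].round(3),o['wrist_force'].round(1))
wp=bot.camera_params('wrist');T=np.eye(4);T[:3,:3]=Ro.from_euler('xyz',o['tool_rot']).as_matrix();T[:3,3]=o['ee_pos'];wp['T']=T@wp['mount']
cv2.imwrite('pics/w6.png',bot.capture('wrist')[:,:,::-1])
for n,(r0,r1,c0,c1) in dict(scene=(100,260,170,380),top=(150,240,120,330)).items():
    im=bot.capture(n)[:,:,::-1]; cv2.imwrite(f'pics/{n}6full.png',im)
    cv2.imwrite(f'pics/{n}6.png',cv2.resize(im[r0:r1,c0:c1],None,fx=3.7,fy=3.7,interpolation=cv2.INTER_CUBIC))
for phi in (3.14,3.04,2.94):
    L=loc2w([(-.075*np.cos(phi),s*.028,.085+.075*np.sin(phi)+.003) for s in (1,-1)],*pose[:3])
    print(phi,'wrist',proj(L,wp).round(1).tolist(),'scene crop',((proj(L,'scene')-[170,100])*3.7).round(0).tolist())
a=cv2.imread('pics/scene0.png').astype(int);b=cv2.imread('pics/scene6full.png').astype(int)
d=abs(a-b).max(2).astype(np.uint8); cv2.imwrite('pics/diff6.png',np.clip(d*3,0,255))
E
python3 s6.py
```

```text
the arm cannot follow that straight line within its joint ranges
17.2833 [0.57  0.133 0.199] [ 1.3 -0.1  0.4]
3.14 wrist [[221.7, 255.2], [288.8, 261.5]] scene crop [[650.0, 253.0], [594.0, 277.0]]
3.04 wrist [[220.9, 253.4], [289.8, 259.8]] scene crop [[651.0, 244.0], [595.0, 268.0]]
2.94 wrist [[219.9, 252.4], [290.7, 259.0]] scene crop [[652.0, 234.0], [595.0, 258.0]]
```

View pics/w6.png

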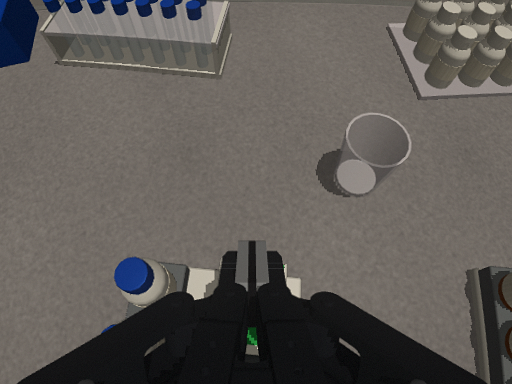

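View pics/scene6.png

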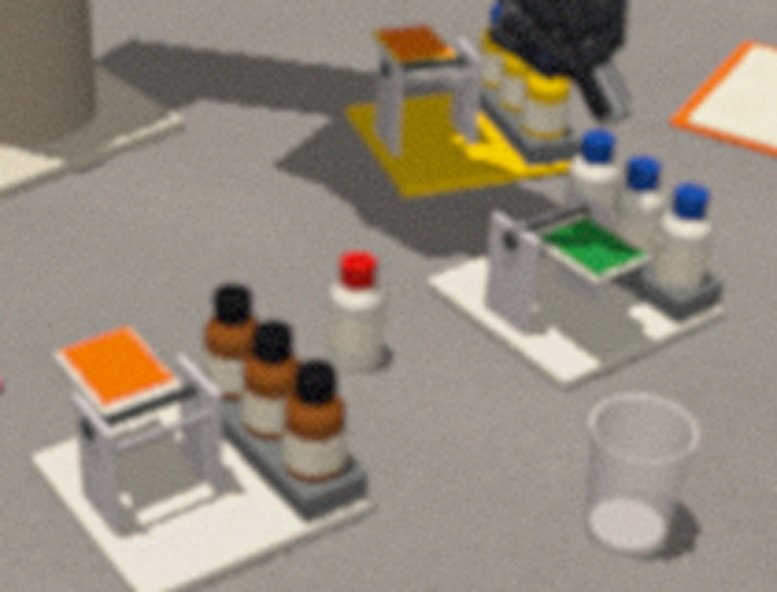

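View pics/diff6.png

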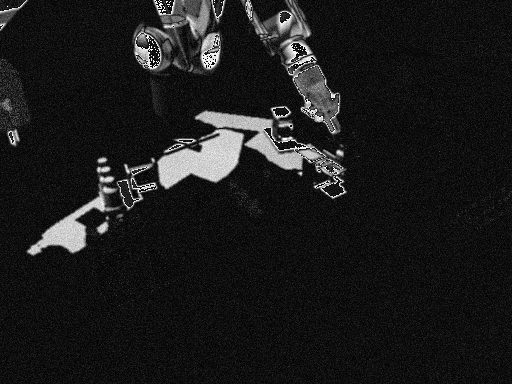

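The green face is up. The tag's free corners in the scene crop, (650,253) and (597,280), match the prediction for 3.14, which is (650,253) and (594,277). The difference image shows only the arm, shadows and the tag.

```bash
python3 -c "
from cell import bot
bot.finish_job(); print(bot.get_obs()['time'])"
```

```text
the job is handed in; nothing more can be done
the job is handed in; nothing more can be done
```

The blue rack's tag is over its hinge and lies level with the green face up. I handed the job in at about 17.4 s; no verdict was reported.

**What I did:** I located the blue rack from the top and scene views and confirmed its pose with the wrist camera. I then slid the shut fingertips under the tag's free edge and swept it over. I pressed it down until I felt its hard stop, at about 3 N of contact, and lifted about 10 cm clear.

**Last checks:**
- **Tag angle:** its free corners in the scene picture matched the prediction for 3.14 rad within about 1 pixel.
- **Stop height:** contact came about 2 mm lower than computed, which is within the calibration error.
- **Everything else:** comparing before and after pictures showed only the arm, shadows and this tag changed. Both racks, the amber tag, the loose bottle and the beaker were in place.
- **Checks that fell short:** the first retreat line (14 cm up) was refused for joint range, so I used 10 cm. In the last wrist picture the gripper hid most of the tag, so the level check rests on the scene camera and the force. My first fit for pivot height and starting tag angle was poor (76 mm, 0.23 rad), so I used the stated 85 mm.

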